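# Set the belt tensioner to its gauge and hold it

## Task

Take the square-headed gauge blade out of the wooden rest, push it into the slot of the grey gauge block on the belt tensioner until its shoulders sit fully home, and let go of it. Then pull the tensioner's spring-return slide out by its black upright pull until the slide's pointer lines up with the centre line of the gauge, and finish while still holding it there, so that the belt could be fitted. Leave the round-headed gauge in the rest and do not disturb the trial-mass block, the oil bottle or the screw jar.

Things in the scene. Friction and masses are not known exactly. Their poses are not given: they have to be found in the camera images.
- square_gauge: Loose upright steel gauge, 90 g, in either slot of the wooden rest. Origin: centre of the blade's lower end; z up, x across thickness, y across width. Blade 4 mm (x) by 24 mm (y), z = 0 to 26 mm; above it a square-cornered head 12 (x) x 34 (y) x 34 mm high (z = 26 to 60 mm), its underside forming the shoulders; a thin dark line marks its middle. Grip the head across its 12 mm
- square_gauge_shoulder (a point): Centre of the shoulder plane (underside of the head) of the square-headed gauge, 26 mm above its lower end
- round_gauge: The other loose steel gauge in the rest, same blade and the same axes, but its head is a 12 mm thick upright disc of 30 mm diameter on a 34 mm wide collar, 62 mm tall overall. Stays in the rest
- gauge_rest: Fixed wooden block, 70 x 150 x 32 mm, with two slots 80 mm apart along its y; the gauges hang in it by their shoulders, on its top. Origin: centre of its underside. Its top is 32 mm above the table
- tensioner: Fixed belt tensioner: aluminium base plate 170 (x) x 124 (y) x 10 mm, two guide rods along x between end brackets (34 mm high). Origin: centre of its underside; its -x end faces the robot, turned by up to 0.3 rad. The slide runs on its right-hand side (y = -25 mm), the gauge block stands on its left (y = +37 mm)
- gauge_block: Fixed grey block 34 (x) x 46 (y) x 30 mm on the base plate, same axes as the tensioner; its place along x differs from start to start. Origin: centre of its underside, 10 mm above the table. Through slot in its middle, 7 mm (x) by 27 mm (y), with 3 mm chamfered mouth
- slot_mouth (a point): Centre of the slot's mouth on top of the gauge block, 40 mm above the table; x along the slide's travel (+x is away from the pull), y along the slot. The seated gauge's centre line stands here
- slide (a joint): Spring-return slide: 0 fully home, positive is metres pulled out towards the tensioner's -x, at most 0.075. The spring pulls home with about 2 N at 0 and 110 N/m more on the way out (5 to 8 N at the mark, which lies 28 to 52 mm out). Carries an idler pulley (36 mm across, top 57 mm above the table), a pointer and, on a 10 mm rod towards -x, the pull
- pointer_tip (a point): Tip of the slide's 4 mm wide steel pointer, 43 mm above the table, pointing along the tensioner's +y at the gauge head (tip 5 mm from the head); it moves with the slide. Lined up when it has the same x in the tensioner's frame as the slot mouth
- pull_grip (a point): Grip point on the black upright pull, 55 mm above the table: a plate 14 mm (x, the direction of pull) by 36 mm (y), from 14 to 74 mm above the table, 165 mm in front of the pointer; the rod behind it lies 23 mm above the table. Moves with the slide
- trial_block: Loose aluminium block with three small brass masses, 32 x 56 x 27 mm, origin at the centre of its underside. Bystander
- oil_bottle: Loose yellow oil bottle with a pointed red top, 38 mm across, 104 mm tall, origin at the centre of its underside. Bystander
- screw_jar: Loose low round clear jar of screws with a dark lid, 49 mm across, 58 mm tall, origin at the centre of its underside. Bystander
There are look-alikes about, which are no part of the job. What is shaped like the square_gauge but green is not meant.

How it is judged:
On the way, in this order (a step that is already met when the one before it is completed fails the run):
1. the square-headed gauge sits fully home in the slot of the gauge block, let go (horizontal distance between square_gauge_shoulder and slot_mouth below 0.004 m and z of square_gauge_shoulder in the frame of slot_mouth below 0.003 m and angle between square_gauge's own z axis and vertical below 0.1 rad and contact force between the fingers and square_gauge below 0.2 N), for 0.2 s.
2. the slide is pulled out so that its pointer lines up with the gauge (x of pointer_tip in the frame of slot_mouth between -0.004 and 0.004 m), for 0.5 s.
At the end, for the whole second after the job is handed in: The square-headed gauge sits in the gauge block's slot with its shoulders within 3 mm of the block's top, upright and within 4 mm of the slot's centre, not touched by the robot; the fingers hold the slide still (more than 2 N between them) with its pointer within 4 mm of the gauge's centre line (all of step 1 and all of step 2 and contact force between the arm and square_gauge below 0.2 N and velocity of joint slide between -0.01 and 0.01 m/s and contact force between the fingers and slide above 2 N); the arm keeps its last pose, push and grip.
It fails at once if the round-headed gauge is taken from its place in the rest (moved over 15 mm) (distance of round_gauge from where it was at the start of the episode above 0.015 m).
It fails at once if the trial-mass block is moved over 20 mm (distance of trial_block from where it was at the start of the episode above 0.02 m).
It fails at once if the oil bottle is moved over 20 mm or tipped (distance of oil_bottle from where it was at the start of the episode above 0.02 m or angle between oil_bottle's own z axis and vertical above 0.4 rad).
It fails at once if the screw jar is moved over 20 mm or tipped (distance of screw_jar from where it was at the start of the episode above 0.02 m or angle between screw_jar's own z axis and vertical above 0.4 rad).
It also fails if it takes over 54 s, if anything falls off the work surface, if the arm or the gripper's body presses on something with over 40 N, if the wrist force passes 120 N, or if a joint passes its speed limit or range.

## Robot

A 7-joint arm with a two-finger parallel gripper is mounted at the origin on a cart in front of the work surface, level with it; the furniture and walls round the work are solid. World frame = base frame: x ahead of the robot, y to its left, z up, the work surface at z = 0. Lengths are in m, angles in rad, forces in N, time in s.
With the tool pointing down it reaches from about 0.4 to 0.85 m from the base axis. Payload 10.4 kg.
Tool frame: the origin (TCP) lies at the very end of the fingers, on their centre line; the grasp point (between the pads) lies 19 mm behind it; x points along the fingers, z is the direction in which the jaws open and shut, and the axes are right-handed (so a half turn about x gives the same grasp; the last joint's range is limited). The gripper opens to 85 mm and grips with 20 to 120 N. Pads are 22 mm wide; open, the fingers measure 114 mm over their backs; the gripper's body (76 mm by 85 mm) begins 54 mm behind the grasp point. The pads swing forward as they close: fully open they stand 13 mm farther back than shut.
Start: joints at [1.216, 0.332, -0.065, 1.46, 0.022, 1.35, -0.088], TCP at [0.204, -0.591, 0.231] pointing down, gripper open.
Joint ranges: [-2.6, 2.6], [-0.5, 2.12], [-1.47, 1.34], [0.16, 2.42], [-1.27, 4.41], [0.06, 2.06], [-2.6, 2.6]. Speed limits (rad/s): [2.22, 2.22, 2.79, 2.79, 3.14, 3.14, 3.14].

## Interface

Orientations are given as a unit quaternion [x, y, z, w].
In Python, from workcell import get_obs, camera, camera_info, hand_in gives the robot as it stands.
- The arm moves only by the tool move_arm, never from a script. Its argument "motion" is text: rows parted by semicolons, each of 4 numbers parted by spaces: the shift along the world's x, y, z in m, then the turn about the world's z in rad. In form: tx ty tz spin; .... A call has 1 to 10 rows; each row is the pose to reach, as a shift and turn from the pose commanded when the call began; what a row does not reach only later rows make up. A row lasts 1/8 s, in which the tool goes at most 62.5 mm and 10.7 degrees, less where a joint would pass 70% of its speed; a pose out of reach is approached as far as the arm can. A call with a gripper value outside its range is refused whole. "grip" is the opening, from 0 (shut) to 1 (fully open), set as the call begins (left out, the last holds). The fingers move at their own pace and stop on an object; "force" is the grip in N (left out, the last holds). Time passes only in rows, so rows that repeat a pose let the fingers close. It gives the time, the measured TCP pose, the force and the opening at its end, in the units of the state.
- get_obs(): the state, without advancing time (a new reading comes with each control period).
- camera(name): name is "scene" or "side" or "wrist"; returns (picture, depth): 400x640x3 uint8, red, green, blue; 400x640 float32, m along the optical axis (not along the pixel's ray), 0 where there is no reading.
- camera_info(name): a dict with "camera_matrix" (3x3 intrinsics, pixels), "eye" and "attitude" of the camera in the world. Camera axes: x right, y up, looking along -z (the intrinsics and any distortion apply to the point x, -y, -z); pixel columns grow to the right and rows downward; lengths in m; the calibration is good to about 2 mm. A picture is of the moment at which its call begins: read the wrist's pose just before it. camera_info takes no time and is no camera call; for the wrist camera it gives the pose at the moment of the call.
- hand_in(): hands the job in, once; it reports no verdict.
The state is a dict: "clock": time; "joint_pos": joint angles; "joint_velocities": joint speeds; "tau": joint torques, N m; "position": TCP position; "ee_rot": TCP orientation; "ft_force": force on the tool from outside, world axes, zero at the start; "torque": the same for the moment, N m; "grip_width": opening from 0.0 (shut) to 1.0 (fully open).
Only numpy, scipy, OpenCV 4.12 (cv2) and the standard library are available. Lean on these libraries where they do the work, as an engineer would, in place of code of your own. Each camera call takes 0.05 s, during which the arm holds its last target.

## Working session

There is one attempt and no reset: what is moved stays moved. The work goes in short steps, Python scripts to look and compute and a tool call to move; the robot and the scene stay as the last step left them, time stands still between calls to the robot, and variables do not carry over. Pictures are saved under pics/ and viewed, and the job is handed in when it is done.

Besides the shell and the picture viewer there is one more tool, called after "Request:" as name(argument=value, ...) on one line, values as JSON. move_arm: Moves the arm, as the interface text tells. Its arguments: {"type":"object","properties":{"motion":{"type":"string"},"grip":{"type":"number"},"force":{"type":"number"}},"required":["motion"]}

```bash
ls; mkdir -p pics
cat > h.py <<'E'
import numpy as np, cv2
from workcell import get_obs, camera, camera_info, hand_in
def snap(n,fn):
    info=camera_info(n); p,d=camera(n)
    cv2.imwrite('pics/%s.png'%fn,p[:,:,::-1]); np.savez('pics/%s.npz'%fn,p=p,d=d,K=info['camera_matrix'],e=info['eye'],a=np.array(info['attitude']))
    return p,d,info
def R_of(a):
    a=np.array(a,float)
    if a.shape==(3,3): return a
    from scipy.spatial.transform import Rotation as R
    return R.from_quat(a).as_matrix()
def world(fn):
    z=np.load('pics/%s.npz'%fn); d=z['d'];K=z['K'];R=R_of(z['a'])
    v,u=np.indices(d.shape)
    X=(u-K[0,2])/K[0,0]*d; Y=(v-K[1,2])/K[1,1]*d
    P=np.stack([X,-Y,-d],-1)@R.T+z['e']
    P[d==0]=np.nan
    return P,z
E
python3 - <<'E'
from h import *
for n in('scene','side','wrist'):
    p,d,i=snap(n,n+'0'); print(n,i)
print(get_obs())
E
```

```text
pics
scene {'camera_matrix': array([[424.37375274,   0.        , 318.69022041],
       [  0.        , 424.37375274, 202.01437463],
       [  0.        ,   0.        ,   1.        ]]), 'eye': array([ 0.66685502, -0.62139624,  1.02982426]), 'attitude': array([0.31266775, 0.02311577, 0.08853226, 0.94544518])}
side {'camera_matrix': array([[505.57455659,   0.        , 322.23889709],
       [  0.        , 505.57455659, 203.38740929],
       [  0.        ,   0.        ,   1.        ]]), 'eye': array([ 0.49261149, -0.92489956,  0.81354848]), 'attitude': array([ 0.45145162, -0.01358281, -0.00319693,  0.89218649])}
wrist {'camera_matrix': array([[290.15700926,   0.        , 321.65592875],
       [  0.        , 290.15700926, 199.83397589],
       [  0.        ,   0.        ,   1.        ]]), 'eye': array([ 0.27607762, -0.56569161,  0.37346598]), 'attitude': array([-0.12277206,  0.08864405, -0.57411806,  0.80464757])}
{'clock': 0.15, 'joint_pos': array([ 1.21638379,  0.33270685, -0.06471616,  1.46068781,  0.02162036,
        1.34992439, -0.08849674]), 'joint_velocities': array([-0.00125752, -0.00385653, -0.00070545, -0.00281153,  0.00146871,
        0.00060246, -0.00105994]), 'tau': array([ 1.86769826e-04, -6.25828242e+01,  4.88685176e-02, -3.91851497e+01,
        1.61503418e-02,  7.52743363e-03,  3.43713486e-05]), 'position': array([ 0.2035154 , -0.59065629,  0.23074009]), 'ee_rot': array([ 0.4107447 ,  0.57602351, -0.41035581,  0.57540751]), 'ft_force': array([-0.00268554, -0.41054496, -0.02834809]), 'torque': array([-0.03037282,  0.02712418, -0.00114237]), 'grip_width': 0.9955138094110062}
```

View pics/scene0.png

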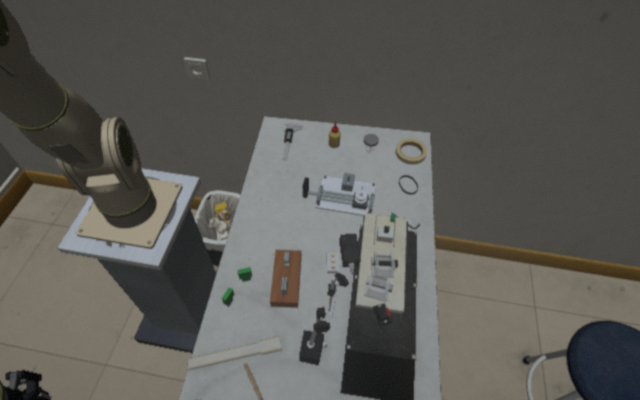

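View pics/side0.png

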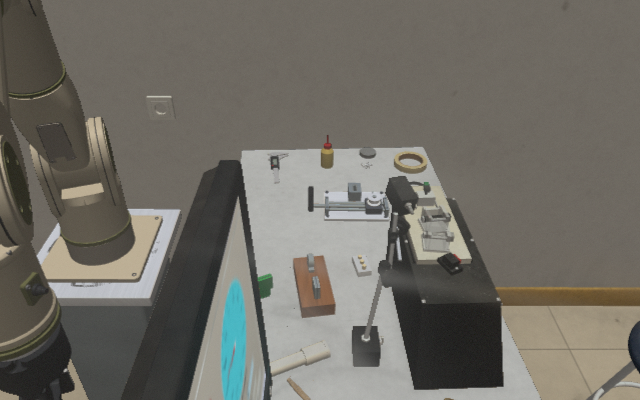

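View pics/wrist0.png

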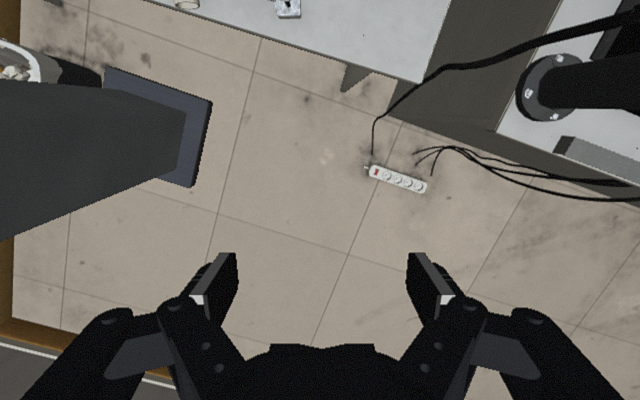

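The scene view shows the wooden rest around (287,277), the tensioner around (345,192), and the pull at (306,187). The wrist camera sees only floor. Next I'll zoom in and measure.

Run:
```python
from h import *
P,z=world('scene0')
p=z['p'][:,:,::-1]
a=cv2.resize(p[165:225,290:390],None,fx=7.5,fy=7.5,interpolation=cv2.INTER_CUBIC); cv2.imwrite('pics/z1.png',a)
a=cv2.resize(p[240:315,250:350],None,fx=7.5,fy=7.5,interpolation=cv2.INTER_CUBIC); cv2.imwrite('pics/z2.png',a)
P2,z2=world('side0')
p=z2['p'][:,:,::-1]
a=cv2.resize(p[170:230,300:400],None,fx=7.5,fy=7.5,interpolation=cv2.INTER_CUBIC); cv2.imwrite('pics/z3.png',a)
a=cv2.resize(p[245:320,280:380],None,fx=7.5,fy=7.5,interpolation=cv2.INTER_CUBIC); cv2.imwrite('pics/z4.png',a)
for n,(u,v) in dict(pull=(306,183),block=(348,178),rest=(280,278),bottle=(335,132),jar=(371,139),head1=(287,257),head2=(284,283),table=(330,160),mass=(334,262)).items(): print(n,P[v,u].round(3))
for n,(u,v) in dict(pull=(311,188),block=(354,186),h1=(311,255),h2=(317,277)).items(): print('side',n,P2[v,u].round(3))
```

```text
pull [0.5   0.138 0.073]
block [0.615 0.218 0.028]
rest [ 0.49  -0.151  0.031]
bottle [0.549 0.369 0.066]
jar [0.666 0.372 0.054]
head1 [ 0.5   -0.106  0.066]
head2 [ 0.509 -0.178  0.064]
table [ 0.545  0.307 -0.002]
mass [ 0.619 -0.069  0.013]
side pull [0.499 0.152 0.071]
side block [0.617 0.216 0.035]
side h1 [ 0.499 -0.101  0.068]
side h2 [ 0.511 -0.165  0.064]
```

View pics/z1.png

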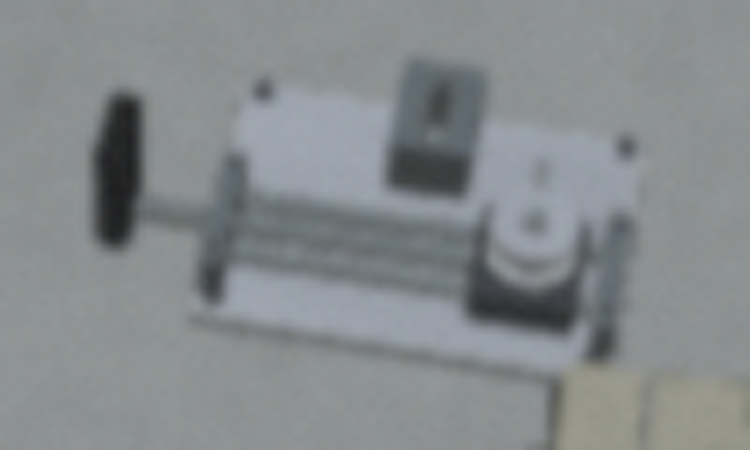

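View pics/z2.png

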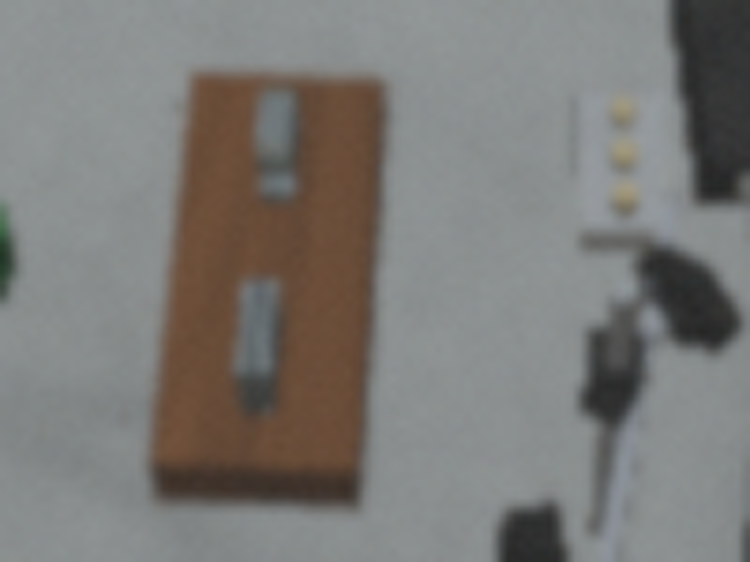

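View pics/z3.png

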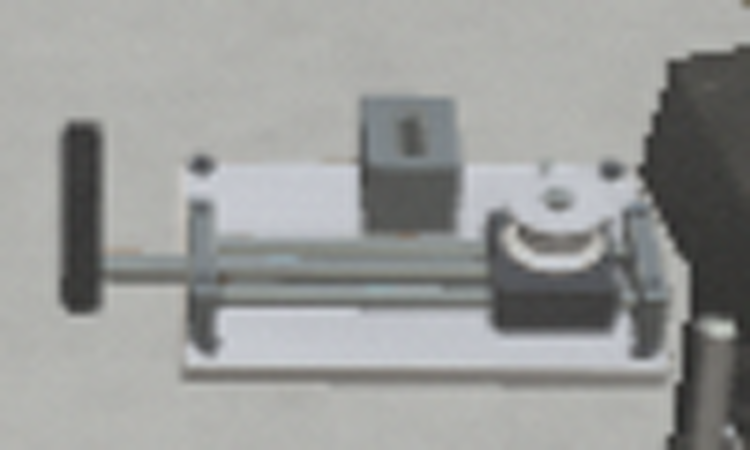

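View pics/z4.png

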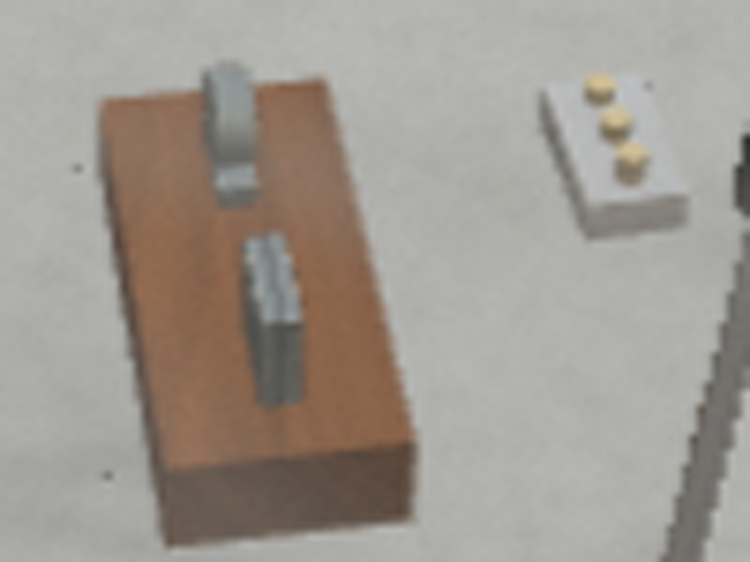

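The square gauge is the near one, head at about (0.51,-0.17); the round gauge is at about (0.50,-0.10). I'll check obstacle heights and tool axes.

Run:
```python
from h import *
print(R_of(get_obs()['ee_rot']).round(3))
P,z=world('scene0')
m=(P[...,0]>.25)&(P[...,0]<.95)&(P[...,1]>-.7)&(P[...,1]<.45)&(P[...,2]>.02)
# height map 5cm
for y in np.arange(.45,-.5,-.05):
    r=''
    for x in np.arange(.3,.9,.05):
        s=m&(abs(P[...,0]-x)<.025)&(abs(P[...,1]-y)<.025)
        r+='%5d'%(1000*P[...,2][s].max() if s.any() else 0)
    print('%.2f'%y,r)
P2,_=world('side0')
m=(P2[...,0]>.25)&(P2[...,0]<.95)&(P2[...,1]>-.7)&(P2[...,1]<.45)&(P2[...,2]>.02)
for y in np.arange(.45,-.5,-.05):
    r=''
    for x in np.arange(.3,.9,.05):
        s=m&(abs(P2[...,0]-x)<.025)&(abs(P2[...,1]-y)<.025)
        r+='%5d'%(1000*P2[...,2][s].max() if s.any() else 0)
    print('%.2f'%y,r)
```

```text
[[-0.     0.945  0.326]
 [ 0.001  0.326 -0.945]
 [-1.    -0.    -0.001]]
0.45     0    0    0    0    0    0    0    0    0    0   20    0    0
0.40     0    0    0    0    0   96    0   58   58   20   20   23    0
0.35     0    0    0    0    0  106    0   60   58   20   20   21    0
0.30     0    0    0    0    0    0    0    0    0    0    0    0    0
0.25     0    0    0    0    0    0   38   21    0    0    0    0    0
0.20     0    0    0    0    0    0   44   43    0    0    0    0    0
0.15     0    0    0    0   76   35   30   60   53    0    0    0    0
0.10     0    0    0    0   70   36   26   49   35    0    0    0    0
0.05     0    0    0    0    0    0    0    0    0    0    0    0    0
0.00     0    0    0    0    0    0    0    0  198  210    0    0    0
-0.05     0    0    0   32   34   33   27  186  209  222  203    0    0
-0.10     0    0    0   35   68   34   26  185  242  243  205    0    0
-0.15     0    0   64   34   68   35    0  319  240  241  204    0    0
-0.20     0   59   61   34   67   35    0  319  310  241  205    0    0
-0.25     0   61   62    0   
[... 988 characters left out ...]
 0    0    0    0    0    0  199  210    0    0    0
-0.05     0    0    0   31   33   31   24  169  222  222  202    0    0
-0.10     0    0    0   34   68   32   28   56  226  243  203    0    0
-0.15     0    0   62   33   68   34    0  318  240  241  204    0    0
-0.20     0    0    0   32   67   33    0  318  309  241  204    0    0
-0.25     0    0    0    0    0    0   39  308  239  240  203    0    0
-0.30     0    0    0   22   34   35  235  268  186  221  185    0    0
-0.35     0    0   28   30   35   27  237  239  187  187  186  140    0
-0.40     0    0    0    0    0    0    0    0   73   66   58   52    0
-0.45     0    0    0    0    0    0    0    0    0    0    0    0    0
```

Run:
```python
from h import *
P,z=world('side0')
for u,v in [(225,175),(230,250),(235,320),(200,200),(150,300),(120,390),(265,390),(40,340),(60,380)]: print(u,v,P[v,u].round(3))
```

```text
225 175 [ 0.431 -0.612  0.609]
230 250 [ 0.437 -0.653  0.572]
235 320 [ 0.439 -0.674  0.522]
200 200 [ 0.416 -0.636  0.604]
150 300 [ 0.151 -0.16  -0.012]
120 390 [-0.009 -0.12  -0.402]
265 390 [ 0.45  -0.624  0.358]
40 340 [ 0.241 -0.613  0.422]
60 380 [ 0.227 -0.594  0.333]
```

Run:
```python
from h import *
for n in('side0','wrist0','scene0'):
    P,z=world(n)
    m=(P[...,2]>.25)&(P[...,0]>.3)&(P[...,0]<.6)&(P[...,1]<-.3)
    print(n,m.sum())
    if m.sum(): print(np.nanmin(P[m],0),np.nanmax(P[m],0))
```

```text
side0 22311
[ 0.40816576 -0.79806805  0.328371  ] [ 0.45441515 -0.58728617  0.61587265]
wrist0 0
scene0 0
```

Run:
```python
from h import *
P,z=world('wrist0'); R=R_of(z['a']); print('view dir',(-R[:,2]).round(3))
o=get_obs(); q=R.T@(o['position']-z['e']); K=z['K']; print('TCP px',K[0,0]*q[0]/-q[2]+K[0,2],K[1,1]*-q[1]/-q[2]+K[1,2])
for n,ro in(('scene0',(220,330,240,340)),('side0',(240,330,280,350))):
    P,z=world(n); p=z['p'].astype(int)
    m=(p[...,0]-p[...,2]>25)&(p[...,0]>p[...,1]+10)&(abs(P[...,2]-.032)<.006)&(abs(P[...,0]-.5)<.15)&(abs(P[...,1]+.15)<.13)
    r=cv2.minAreaRect(P[m][:,:2].astype(np.float32)*1000); print(n,m.sum(),r)
    # white plate
    m=(abs(P[...,2]-.010)<.006)&(P[...,1]>.08)&(P[...,1]<.27)&(p.min(-1)>150)&(P[...,0]>.5)&(P[...,0]<.75)
    print(m.sum(),cv2.minAreaRect(P[m][:,:2].astype(np.float32)*1000))
```

```text
view dir [-0.284 -0.096 -0.954]
TCP px 322.1334643346878 255.42330241148844
scene0 1169 ((502.59039306640625, -139.68736267089844), (68.46783447265625, 151.75546264648438), 8.471580505371094)
521 ((616.0512084960938, 168.91806030273438), (121.16500854492188, 162.85369873046875), 88.99559783935547)
side0 1353 ((547.0824584960938, -133.56954956054688), (158.21279907226562, 154.54840087890625), 8.368831634521484)
708 ((617.7869262695312, 167.32232666015625), (126.80453491210938, 167.30992126464844), 88.85978698730469)
```

Run:
```python
from h import *
for n in('scene0','side0'):
    P,z=world(n)
    for y in np.arange(-.36,.1,.04):
        m=(P[...,2]>.08)&(P[...,0]>.3)&(P[...,0]<.9)&(abs(P[...,1]-y)<.02)
        if m.sum():
            q=P[m]; i=q[:,0].argsort()[:5]; print(n,y.round(2),q[i[2]].round(3), q[:,2].max().round(3))
```

```text
scene0 -0.36 [ 0.682 -0.35   0.176] 0.188
scene0 -0.32 [ 0.602 -0.307  0.105] 0.26
scene0 -0.28 [ 0.611 -0.298  0.219] 0.31
scene0 -0.24 [ 0.636 -0.237  0.271] 0.309
scene0 -0.2 [ 0.638 -0.183  0.285] 0.318
scene0 -0.16 [ 0.634 -0.168  0.291] 0.32
scene0 -0.12 [ 0.674 -0.107  0.184] 0.227
scene0 -0.08 [ 0.672 -0.07   0.182] 0.244
scene0 -0.04 [ 0.672 -0.054  0.184] 0.213
side0 -0.36 [ 0.683 -0.342  0.181] 0.188
side0 -0.32 [ 0.602 -0.307  0.081] 0.259
side0 -0.28 [ 0.612 -0.3    0.212] 0.308
side0 -0.24 [ 0.629 -0.26   0.261] 0.306
side0 -0.2 [ 0.639 -0.182  0.311] 0.317
side0 -0.16 [ 0.634 -0.166  0.288] 0.318
side0 -0.12 [ 0.675 -0.124  0.112] 0.226
side0 -0.08 [ 0.673 -0.061  0.149] 0.243
side0 -0.04 [ 0.673 -0.053  0.142] 0.213
```

Request:
move_arm(motion="0.005 0.06 0 0.18; 0.02 0.12 0 0.36; 0.055 0.17 0 0.54; 0.09 0.22 0 0.72; 0.13 0.265 0 0.9; 0.175 0.305 0 1.08; 0.22 0.34 0 1.26; 0.265 0.375 0 1.387; 0.305 0.412 0 1.387; 0.305 0.412 0 1.387", grip=0.5, force=60)

```text
clock: 1.4
position: [0.5109, -0.1745, 0.231]
ee_rot: [-0.054, 0.705, 0.056, 0.705]
ft_force: [0.4, -0.7, -0.8]
grip_width: 0.497
```

Run:
```python
from h import *
o=get_obs(); print(o['position'],R_of(o['ee_rot']).round(3),o['grip_width'],o['clock'])
snap('wrist','w1')
```

```text
[ 0.5108959  -0.17448756  0.2309683 ] [[ 0.001 -0.154  0.988]
 [ 0.002  0.988  0.154]
 [-1.     0.002  0.001]] 0.49747821336661713 1.4
```

View pics/w1.png

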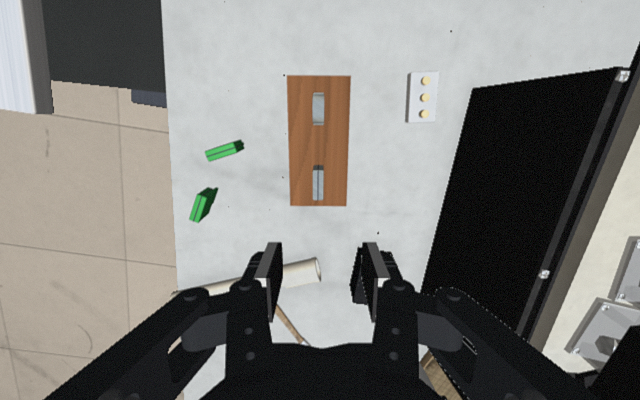

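The wrist view shows the rest, aligned with the tool, with the square head at (318,182) and the round head at (318,108). I'll measure the head tops.

```bash
cat >> h.py <<'E'
def rect(P,m):
    q=P[m]; r=cv2.minAreaRect(q[:,:2].astype(np.float32)*1000)
    return m.sum(),r,np.nanmedian(q,0).round(4)
E
python3 - <<'E'
from h import *
P,z=world('w1')
print('axis',P[182,318],P[160,300])
m=np.zeros(P.shape[:2],bool); m[130:215,295:345]=1
m&=(P[...,2]>.058)&(P[...,2]<.075); print(rect(P,m))
m=np.zeros(P.shape[:2],bool); m[70:215,280:360]=1
p=z['p'].astype(int)
m&=(abs(P[...,2]-.032)<.008)&(p[...,0]-p[...,2]>25); print(rect(P,m))
E
python3 - <<'E'
from h import *
p=cv2.imread('pics/w1.png'); cv2.imwrite('pics/z5.png',cv2.resize(p[70:215,270:370],None,fx=4,fy=4,interpolation=cv2.INTER_CUBIC))
E
```

```text
axis [ 0.50711884 -0.17385541  0.06724753] [ 0.48300643 -0.15919216  0.03238949]
(np.int64(340), ((507.5405578613281, -176.80386352539062), (11.143084526062012, 34.911827087402344), 8.581561088562012), array([ 0.5074, -0.1753,  0.066 ]))
(np.int64(6988), ((501.39874267578125, -138.0334014892578), (69.75562286376953, 149.67037963867188), 8.358020782470703), array([ 0.5003, -0.1306,  0.0321]))
```

View pics/z5.png

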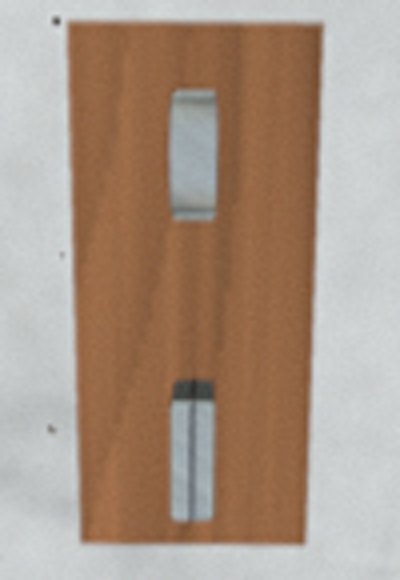

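Request:
move_arm(motion="-0.001 0.002 -0.05 0; -0.001 0.002 -0.1 0; -0.001 0.002 -0.12 0; -0.001 0.002 -0.12 0; -0.001 0.002 -0.12 0; -0.001 0.002 -0.12 0")

```text
clock: 2.2
position: [0.5082, -0.1775, 0.1127]
ee_rot: [-0.053, 0.705, 0.052, 0.706]
ft_force: [0.0, -0.4, 1.0]
grip_width: 0.498
```

Run:
```python
from h import *
o=get_obs(); print(o['position'],R_of(o['ee_rot']).round(3),o['joint_velocities'].round(4),o['clock'])
```

```text
[ 0.50821849 -0.17748666  0.1126751 ] [[ 0.002 -0.147  0.989]
 [-0.001  0.989  0.147]
 [-1.    -0.001  0.002]] [-0.0021  0.0049 -0.0017  0.0046  0.0015 -0.0016 -0.0012] 2.2
```

Request:
move_arm(motion="-0.0005 0 -0.04 0; -0.0005 0 -0.065 0; -0.0005 0 -0.074 0; -0.0005 0 -0.074 0; -0.0005 0 -0.074 0; -0.0005 0 -0.074 0")

```text
clock: 2.95
position: [0.5077, -0.1772, 0.0383]
ee_rot: [-0.053, 0.705, 0.052, 0.706]
ft_force: [-0.9, -0.5, 0.7]
grip_width: 0.499
```

Request:
move_arm(motion="0 0 0 0; 0 0 0 0; 0 0 0 0; 0 0 0 0; 0 0 0 0; 0 0 0 0", grip=0, force=60)

```text
clock: 3.7
position: [0.5073, -0.177, 0.0378]
ee_rot: [-0.052, 0.705, 0.052, 0.705]
ft_force: [-3.1, 0.3, 4.8]
grip_width: 0.137
```

Run:
```python
from h import *
snap('wrist','w2')
o=get_obs(); print(o['position'],o['grip_width'],o['clock'])
```

```text
[ 0.50722219 -0.17703614  0.03774151] 0.12650687879898587 3.75
```

View pics/w2.png

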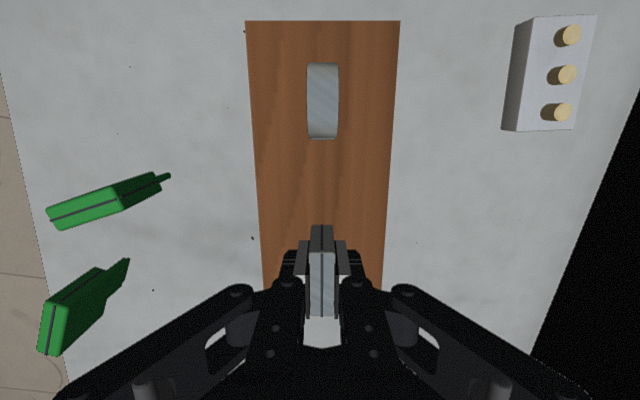

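Gauge gripped (the reading fits 12 mm). Lifting and heading for a look over the tensioner.

Request:
move_arm(motion="0 0 0.03 0; 0 0 0.08 0; 0 0 0.14 0; 0 0.05 0.19 -0.05; 0 0.11 0.2 -0.1; 0.01 0.17 0.2 -0.16; 0.03 0.22 0.2 -0.16; 0.055 0.27 0.2 -0.16; 0.08 0.31 0.2 -0.16; 0.1 0.335 0.2 -0.16")

```text
clock: 5.0
position: [0.6074, 0.1606, 0.2368]
ee_rot: [0.004, 0.707, -0.003, 0.707]
ft_force: [1.0, -0.3, -1.0]
grip_width: 0.129
```

Request:
move_arm(motion="0 0 0 0; 0 0 0 0; 0 0 0 0")

```text
clock: 5.38
position: [0.607, 0.1568, 0.2375]
ee_rot: [0.004, 0.707, -0.005, 0.707]
ft_force: [-0.4, 0.2, -1.9]
grip_width: 0.132
```

Run:
```python
from h import *
o=get_obs(); print(o['position'],R_of(o['ee_rot']).round(3),o['grip_width'],o['clock'])
snap('wrist','w3')
```

```text
[0.60701848 0.15676669 0.23746273] [[ 0.     0.013  1.   ]
 [-0.001  1.    -0.013]
 [-1.    -0.001  0.   ]] 0.1322286696324943 5.375
```

View pics/w3.png

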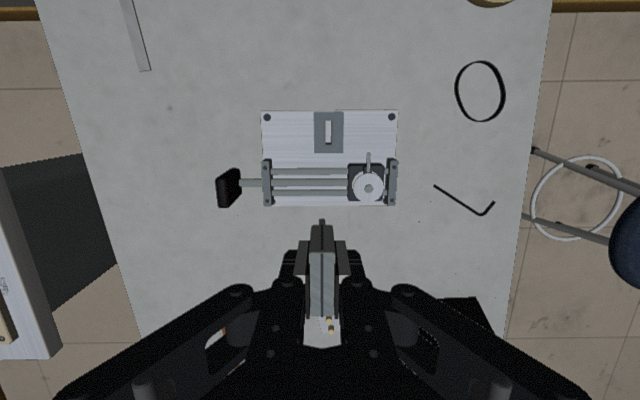

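The tensioner is in full view: block slot at (328,132), pointer at (368,157), pull at (228,187). Zooming to measure.

Run:
```python
from h import *
P,z=world('w3'); p=z['p']
cv2.imwrite('pics/z6.png',cv2.resize(p[100:160,290:390][:,:,::-1],None,fx=8,fy=8,interpolation=cv2.INTER_CUBIC))
m=np.zeros(P.shape[:2],bool); m[100:160,305:352]=1
mb=m&(abs(P[...,2]-.04)<.006); print('block',rect(P,mb))
mb=m&(P[...,2]>.032)&(P[...,2]<.05)
q=P[mb]; print(np.percentile(q,[2,50,98],axis=0).round(4))
m=np.zeros(P.shape[:2],bool); m[105:165,258:402]=1
m&=(abs(P[...,2]-.010)<.006); print('plate',rect(P,m))
m=np.zeros(P.shape[:2],bool); m[160:215,205:245]=1
m&=(P[...,2]>.06); print('pulltop',rect(P,m))
```

```text
block (np.int64(1079), ((615.6902465820312, 207.4691162109375), (45.027244567871094, 33.14452362060547), 88.77043914794922), array([0.6153, 0.2082, 0.04  ]))
[[0.5992 0.1853 0.0358]
 [0.6154 0.2082 0.04  ]
 [0.6313 0.2298 0.0416]]
plate (np.int64(6077), ((616.644775390625, 198.52590942382812), (66.68441009521484, 170.38217163085938), 89.19294738769531), array([0.6146, 0.1999, 0.0101]))
pulltop (np.int64(480), ((496.79217529296875, 147.1522979736328), (35.26757049560547, 14.143769264221191), 87.81588745117188), array([0.4987, 0.1486, 0.0731]))
```

View pics/z6.png

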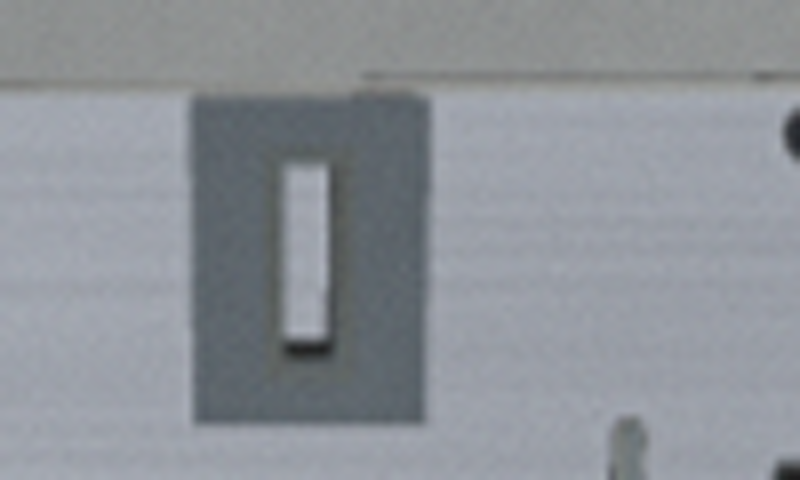

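Run:
```python
from h import *
P,z=world('w3'); K=z['K'];R=R_of(z['a'])
def bp(u,v,h):
    d=R@np.array([(u-K[0,2])/K[0,0],-(v-K[1,2])/K[1,1],-1]); t=(h-z['e'][2])/d[2]; return (z['e']+t*d)
c=[bp(u-.5,v-.5,.04) for u,v in[(314.1,112.1),(343.5,112.1),(343.2,152.9),(314.2,152.9)]]
print(np.mean(c,0),np.array(c).round(4).tolist())
print('slot mouthish',bp(290+307/8-.5,100+250/8-.5,.04))
print('pointer tip',bp(290+628/8-.5,100+416/8-.5,.043))
o=get_obs()['position']
m=np.zeros(P.shape[:2],bool); m[215:325,300:345]=1
m&=(abs(P[...,2]-(o[2]+.028))<.005); n,r,md=rect(P,m); print(n,r,md,o)
p=z['p'][:,:,::-1]; cv2.imwrite('pics/z7.png',cv2.resize(p[205:335,280:365],None,fx=4.5,fy=4.5,interpolation=cv2.INTER_CUBIC))
```

```text
[0.61546953 0.20748568 0.04      ] [[0.5992, 0.2305, 0.04], [0.6322, 0.2301, 0.04], [0.6322, 0.1844, 0.04], [0.5983, 0.1849, 0.04]]
slot mouthish [0.61505482 0.20935825 0.04      ]
pointer tip [0.6612717  0.18547625 0.043     ]
1949 ((607.2382202148438, 157.09873962402344), (34.640380859375, 20.215368270874023), 89.60584259033203) [0.6069 0.1619 0.2657] [0.6070351  0.15688266 0.23757816]
```

View pics/z7.png

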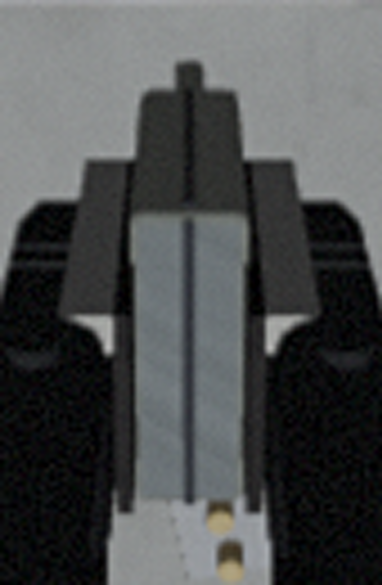

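The head in hand is centred on the TCP to under 1 mm, so the target is (0.6155, 0.2075). I'll hover with the blade tip about 8 mm above the mouth.

Request:
move_arm(motion="0.0085 0.05 0 0; 0.0085 0.05 -0.06 0; 0.0085 0.05 -0.11 0; 0.0085 0.05 -0.145 0; 0.0085 0.05 -0.151 0; 0.0085 0.05 -0.151 0; 0.0085 0.05 -0.151 0; 0.0085 0.05 -0.151 0")

```text
clock: 6.42
position: [0.6163, 0.2083, 0.0878]
ee_rot: [0.004, 0.706, -0.004, 0.708]
ft_force: [0.0, 0.4, -1.7]
grip_width: 0.126
```

Run:
```python
from h import *
o=get_obs(); print(o['position'],R_of(o['ee_rot'])[:,2].round(4),o['ft_force'])
snap('wrist','w4'); p=cv2.imread('pics/w4.png'); cv2.imwrite('pics/z8.png',cv2.resize(p[110:330,220:420],None,fx=2.7,fy=2.7,interpolation=cv2.INTER_CUBIC))
```

```text
[0.61628381 0.2082992  0.08778687] [ 0.9999 -0.0122  0.0021] [ 0.00912748  0.43607837 -1.67419477]
```

View pics/z8.png

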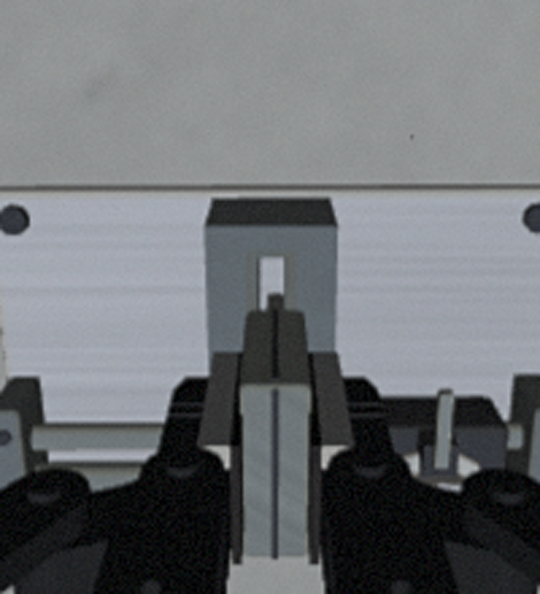

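The blade sits about 1 mm towards +x of the slot centre, which agrees with the pose reading. Correcting and lowering.

Request:
move_arm(motion="-0.001 -0.0005 -0.004 0; -0.001 -0.0005 -0.01 0; -0.001 -0.0005 -0.016 0; -0.001 -0.0005 -0.022 0; -0.001 -0.0005 -0.028 0; -0.001 -0.0005 -0.034 0; -0.001 -0.0005 -0.038 0; -0.001 -0.0005 -0.04 0")

```text
clock: 7.48
position: [0.6146, 0.2076, 0.0461]
ee_rot: [0.004, 0.707, -0.004, 0.707]
ft_force: [-0.2, 0.9, -1.5]
grip_width: 0.128
```

Request:
move_arm(motion="0 0 -0.001 0; 0 0 -0.002 0; 0 0 -0.003 0; 0 0 -0.003 0")

```text
clock: 7.98
position: [0.6147, 0.2076, 0.0457]
ee_rot: [0.004, 0.707, -0.005, 0.707]
ft_force: [-9.7, -5.0, 18.5]
grip_width: 0.127
```

Run:
```python
from h import *
o=get_obs(); print(o['position'],o['ft_force'])
snap('wrist','w5'); p=cv2.imread('pics/w5.png'); cv2.imwrite('pics/z9.png',cv2.resize(p[110:330,220:420],None,fx=2.7,fy=2.7,interpolation=cv2.INTER_CUBIC))
```

```text
[0.61468855 0.20759742 0.04573624] [-9.72374611 -4.95238928 18.45342867]
```

View pics/z9.png

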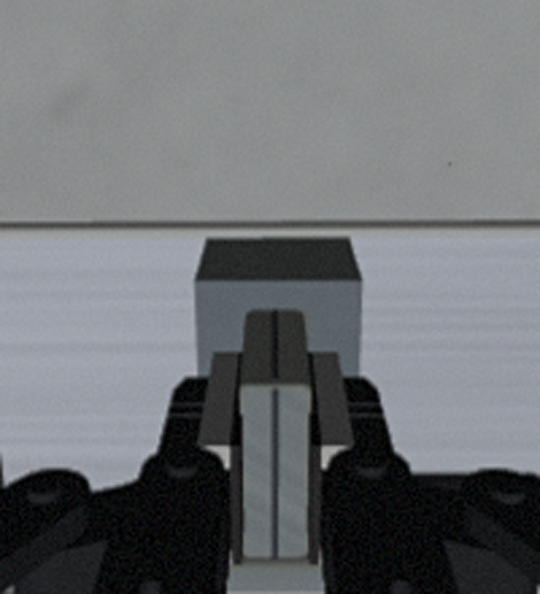

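Contact at 18 N with the TCP at the expected seat height (0.0457 vs 0.046). Easing off, opening and lifting.

Request:
move_arm(motion="0 0 0.002 0; 0 0 0.003 0")

```text
clock: 8.28
position: [0.6148, 0.2076, 0.0465]
ee_rot: [0.004, 0.707, -0.004, 0.707]
ft_force: [-0.1, -0.9, -0.8]
grip_width: 0.129
```

Request:
move_arm(motion="0 0 0 0; 0 0 0 0; 0 0 0 0; 0 0 0 0; 0 0 0.02 0; 0 0 0.06 0; 0 -0.01 0.11 0; 0 -0.03 0.15 0; 0 -0.05 0.15 0; 0 -0.05 0.15 0", grip=0.5)

```text
clock: 9.52
position: [0.615, 0.1555, 0.1968]
ee_rot: [0.005, 0.707, -0.006, 0.707]
ft_force: [0.1, 0.2, -0.2]
grip_width: 0.504
```

Run:
```python
from h import *
o=get_obs(); print(o['position'],o['grip_width'],o['ft_force'],o['clock'])
snap('wrist','w6'); p=cv2.imread('pics/w6.png')
cv2.imwrite('pics/z10.png',cv2.resize(p[90:250,180:420],None,fx=3.3,fy=3.3,interpolation=cv2.INTER_CUBIC))
```

```text
[0.61497103 0.15549009 0.19676212] 0.5038548967980587 [ 0.09155845  0.19030822 -0.18305903] 9.525
```

View pics/z10.png

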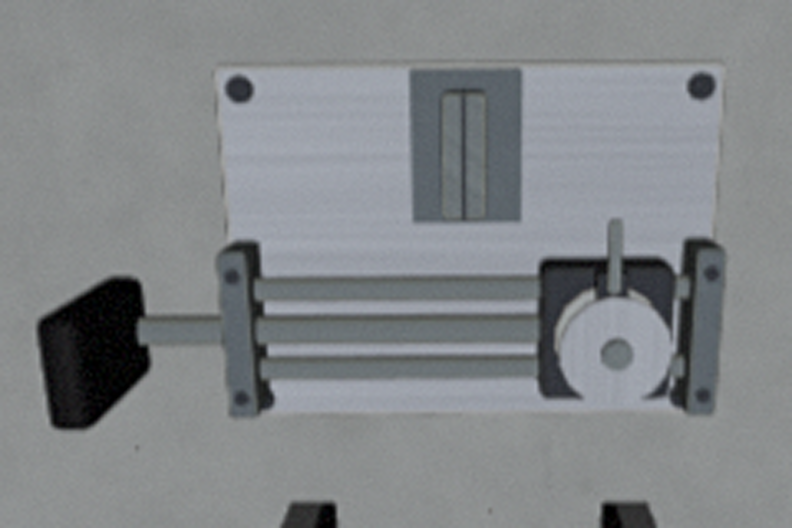

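The gauge now stands in the block. Next: its seated height, and the pointer-to-centre-line distance in the tensioner frame.

Run:
```python
from h import *
P,z=world('w6'); K=z['K'];R=R_of(z['a'])
def bp(U,V,h):
    u=180+U/3.3-.5; v=90+V/3.3-.5
    d=R@np.array([(u-K[0,2])/K[0,0],-(v-K[1,2])/K[1,1],-1]); t=(h-z['e'][2])/d[2]; return (z['e']+t*d)
for U,V in[(453,150),(475,150),(464,110),(464,190)]: 
    v,u=int(90+V/3.3),int(180+U/3.3); print('head',np.nanmedian(P[v-2:v+3,u-1:u+2],(0,1)).round(4))
a=bp(463.5,217,.074); b=bp(465,92,.074); print('line ends',a,b)
t=bp(615,219,.043); t2=bp(615.5,285,.043); print('pointer',t,t2)
# plate edge angle
e1=bp(219,66,.01);e2=bp(722,63,.01); th=np.arctan2(e2[1]-e1[1],e2[0]-e1[0]); print('th',th)
br1=bp(219,66,.01)
g=(a+b)/2
blk=[bp(411,70,.04),bp(521,70,.04),bp(521,221,.04),bp(411,221,.04)]
c=np.mean(blk,0); print('blk',c)
for th in(-.01,-.015,-.02):
  ex=np.array([np.cos(th),np.sin(th)]); print(th,'ptr-gauge',(t-g)[:2]@ex,'ptr-blk',(t-c)[:2]@ex)
m=np.zeros(P.shape[:2],bool); m[165:225,185:235]=1
m&=(P[...,2]>.066); print('pulltop',rect(P,m))
```

```text
head [0.6118 0.2098 0.0742]
head [0.6172 0.2098 0.074 ]
head [0.6147 0.2201 0.0739]
head [0.6144 0.1992 0.0742]
line ends [0.61418241 0.19159028 0.074     ] [0.61516358 0.22494141 0.074     ]
pointer [0.66091884 0.18545338 0.043     ] [0.66170733 0.16453082 0.043     ]
th -0.0099610576454513
blk [0.61508923 0.20769788 0.04      ]
-0.01 ptr-gauge 0.046471648113976645 ptr-blk 0.04604975039020102
-0.015 ptr-gauge 0.04658281109633128 ptr-blk 0.046158099802845264
-0.02 ptr-gauge 0.04669280951083468 ptr-blk 0.04626529526539851
pulltop (np.int64(556), ((496.8585205078125, 147.23068237304688), (13.709635734558105, 35.12642288208008), 0.4140705466270447), array([0.4985, 0.1485, 0.0733]))
```

Head top is at 0.074 m, exactly seated. The pointer must move 46.3 mm. Going to the pull.

Request:
move_arm(motion="-0.05 -0.004 0 0; -0.1 -0.008 -0.02 0; -0.118 -0.008 -0.06 0; -0.118 -0.008 -0.09 0; -0.118 -0.008 -0.09 0; -0.118 -0.008 -0.09 0; -0.118 -0.008 -0.09 0", grip=0.4)

```text
clock: 10.45
position: [0.4974, 0.1502, 0.1075]
ee_rot: [0.004, 0.707, -0.004, 0.708]
ft_force: [0.4, -0.9, 1.0]
grip_width: 0.394
```

Run:
```python
from h import *
o=get_obs(); print(o['position'],o['grip_width'],o['ft_force'],R_of(o['ee_rot'])[:,2].round(4))
```

```text
[0.49736583 0.15017454 0.107466  ] 0.3943021194217673 [ 0.37879505 -0.8513943   0.99021318] [ 0.9999 -0.0118  0.0016]
```

Request:
move_arm(motion="0 -0.002 -0.03 0; 0 -0.002 -0.055 0; 0 -0.002 -0.066 0; 0 -0.002 -0.066 0; 0 -0.002 -0.066 0")

```text
clock: 11.08
position: [0.4973, 0.1479, 0.0414]
ee_rot: [0.004, 0.707, -0.004, 0.708]
ft_force: [-0.9, -0.1, -0.1]
grip_width: 0.4
```

Request:
move_arm(motion="0 0 0 0; 0 0 0 0; 0 0 0 0; 0 0 0 0; 0 0 0 0; 0 0 0 0", grip=0, force=60)

```text
clock: 11.82
position: [0.4963, 0.1477, 0.0413]
ee_rot: [0.004, 0.707, -0.004, 0.707]
ft_force: [-6.0, -1.7, 9.6]
grip_width: 0.156
```

Run:
```python
from h import *
o=get_obs(); print(o['position'],o['grip_width'],o['ft_force'])
snap('wrist','w7')
```

```text
[0.49632811 0.14772407 0.0412636 ] 0.15566716253501955 [-6.04887487 -1.67618448  9.58748439]
```

View pics/w7.png

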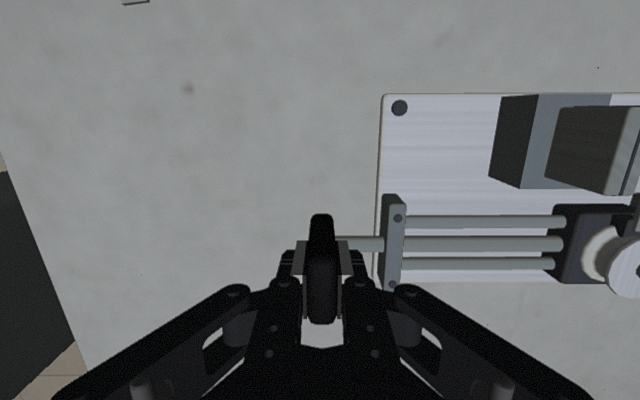

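The pull sits between the pads. Pulling out.

Request:
move_arm(motion="-0.008 0 0 0; -0.016 0 0 0; -0.024 0 0 0; -0.032 0.0005 0 0; -0.04 0.0005 0 0; -0.046 0.0005 0 0; -0.046 0.0005 0 0; -0.046 0.0005 0 0; -0.046 0.0005 0 0")

```text
clock: 13.0
position: [0.452, 0.1481, 0.0413]
ee_rot: [0.005, 0.706, -0.004, 0.708]
ft_force: [7.6, -0.2, 4.4]
grip_width: 0.158
```

Run:
```python
from h import *
o=get_obs(); print(o['position'],o['grip_width'],o['ft_force'],R_of(o['ee_rot'])[:,2].round(4))
for n in('wrist','scene','side'):snap(n,n+'8')
p=cv2.imread('pics/side8.png'); cv2.imwrite('pics/z11.png',cv2.resize(p[165:230,290:400],None,fx=7,fy=7,interpolation=cv2.INTER_CUBIC))
p=cv2.imread('pics/scene8.png'); cv2.imwrite('pics/z12.png',cv2.resize(p[160:225,290:390],None,fx=7.5,fy=7.5,interpolation=cv2.INTER_CUBIC))
```

```text
[0.45198515 0.14812123 0.04125819] 0.15823279312677396 [ 7.64222377 -0.17567716  4.35168294] [ 0.9999 -0.0123  0.0035]
```

View pics/wrist8.png

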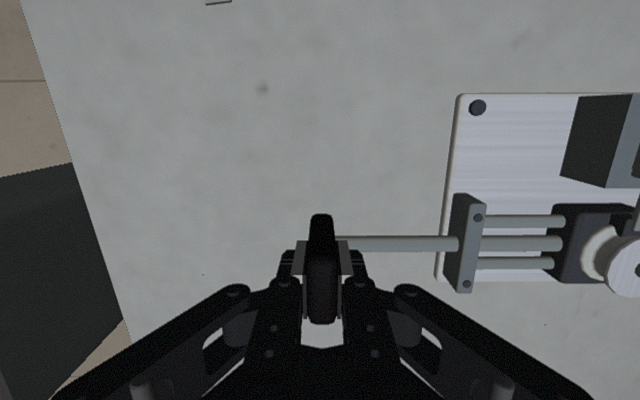

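View pics/z11.png

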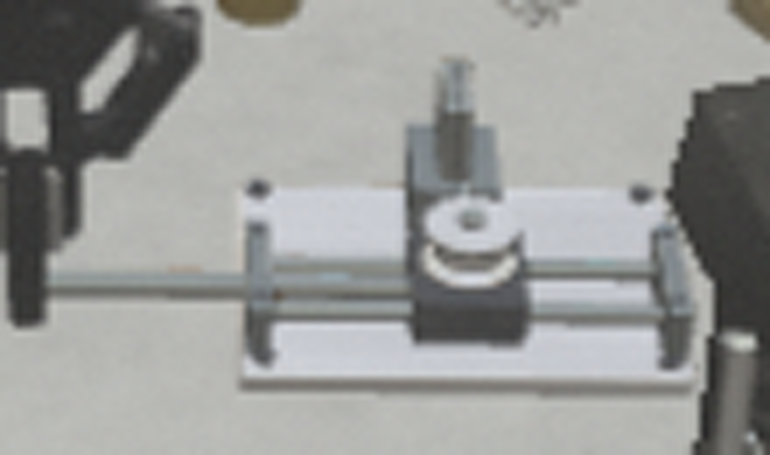

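View pics/z12.png

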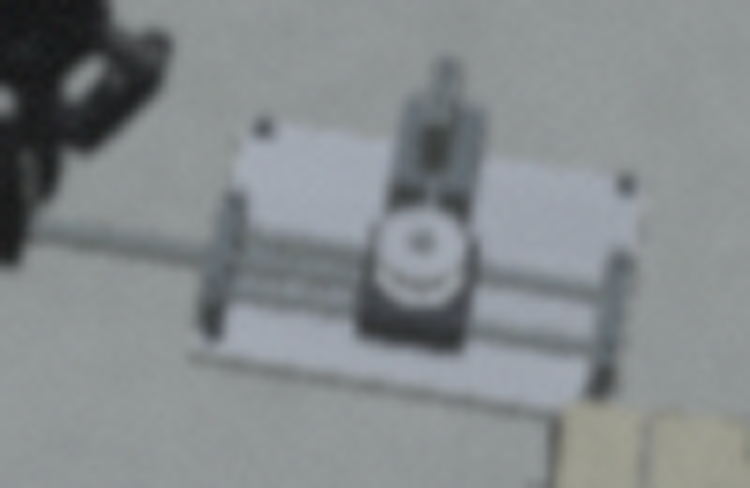

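Run:
```python
from h import *
def bp(n,u,v,h):
    z=np.load('pics/%s.npz'%n);K=z['K'];R=R_of(z['a'])
    d=R@np.array([(u-.5-K[0,2])/K[0,0],-(v-.5-K[1,2])/K[1,1],-1]); t=(h-z['e'][2])/d[2]; return (z['e']+t*d).round(4)
print(bp('scene0',361.07,194.6,.057),bp('scene8',290+421/7.5,160+240/7.5,.057))
print(bp('side0',374.4,196.3,.057),bp('side8',290+471/7,165+219/7,.057))
# pulley white-disc region via depth/ colour
for n in('scene','side'):
  for k in '08':
    P,z=world(n+k); m=(P[...,2]>.048)&(P[...,2]<.064)&(P[...,1]>.11)&(P[...,1]<.175)&(P[...,0]>.55)&(P[...,0]<.70)&(z['p'].min(-1)>140)
    q=P[m]; print(n,k,m.sum(),q.mean(0).round(4),((q.min(0)+q.max(0))/2).round(4))
# wrist7->8: slide block edge vs. plate; track bracket
a=cv2.imread('pics/w7.png',0);b=cv2.imread('pics/wrist8.png',0)
for (u0,v0,u1,v1) in[(382,190,410,290),(388,95,412,125)]:
    t=a[v0:v1,u0:u1]; r=cv2.matchTemplate(b,t,cv2.TM_CCOEFF_NORMED); print(cv2.minMaxLoc(r),u0,v0)
```

```text
[0.6608 0.1407 0.057 ] [0.6169 0.1419 0.057 ]
[0.6618 0.1391 0.057 ] [0.6173 0.1386 0.057 ]
scene 0 56 [0.6612 0.1437 0.0515] [0.6615 0.1437 0.0517]
scene 8 66 [0.6181 0.1432 0.0516] [0.6177 0.1457 0.0514]
side 0 80 [0.6628 0.1424 0.0516] [0.6629 0.1421 0.052 ]
side 8 82 [0.6186 0.1433 0.0511] [0.6189 0.1437 0.0524]
(-0.5026901364326477, 0.705528199672699, (558, 90), (457, 190)) 382 190
(-0.6876096725463867, 0.9668416976928711, (543, 231), (466, 95)) 388 95
```

Three estimates put the slide 44–45 mm out, with 46.3 mm needed. Pulling 2 mm more.

Request:
move_arm(motion="-0.002 0 0 0; -0.002 0 0 0; -0.002 0 0 0; -0.002 0 0 0; -0.002 0 0 0; -0.002 0 0 0; -0.002 0 0 0; -0.002 0 0 0; -0.002 0 0 0; -0.002 0 0 0")

```text
clock: 14.4
position: [0.4501, 0.1482, 0.0413]
ee_rot: [0.005, 0.706, -0.004, 0.708]
ft_force: [7.0, -0.8, 4.2]
grip_width: 0.153
```

Run:
```python
from h import *
o=get_obs(); print(o['position'],o['grip_width'],o['ft_force'],o['joint_velocities'].round(4))
for n in('scene','side'):
    snap(n,n+'9')
    P,z=world(n+'9'); m=(P[...,2]>.048)&(P[...,2]<.064)&(P[...,1]>.11)&(P[...,1]<.175)&(P[...,0]>.55)&(P[...,0]<.70)&(z['p'].min(-1)>140)
    q=P[m]; print(n,m.sum(),q.mean(0).round(4))
    m=(P[...,2]>.066)&(P[...,2]<.08)&(P[...,1]>.18)&(P[...,1]<.24)&(P[...,0]>.58)&(P[...,0]<.65); print('head top',m.sum(),P[m].mean(0).round(4), P[m][:,0].min(),P[m][:,0].max())
p=cv2.imread('pics/side9.png'); cv2.imwrite('pics/z13.png',cv2.resize(p[130:240,240:400],None,fx=5,fy=5,interpolation=cv2.INTER_CUBIC))
print(get_obs()['clock'])
```

```text
[0.45005295 0.14817514 0.04126251] 0.1531819455266571 [ 7.00714565 -0.84490986  4.19028911] [-0.0017  0.0004 -0.0004 -0.0005  0.0004 -0.002  -0.0001]
scene 66 [0.6152 0.1428 0.0518]
head top 39 [0.6151 0.2024 0.0719] 0.6091157267511927 0.6210491107322009
side 87 [0.6163 0.1425 0.0516]
head top 41 [0.6157 0.2002 0.0715] 0.6101598578861427 0.6228831038327097
14.5
```

View pics/z13.png

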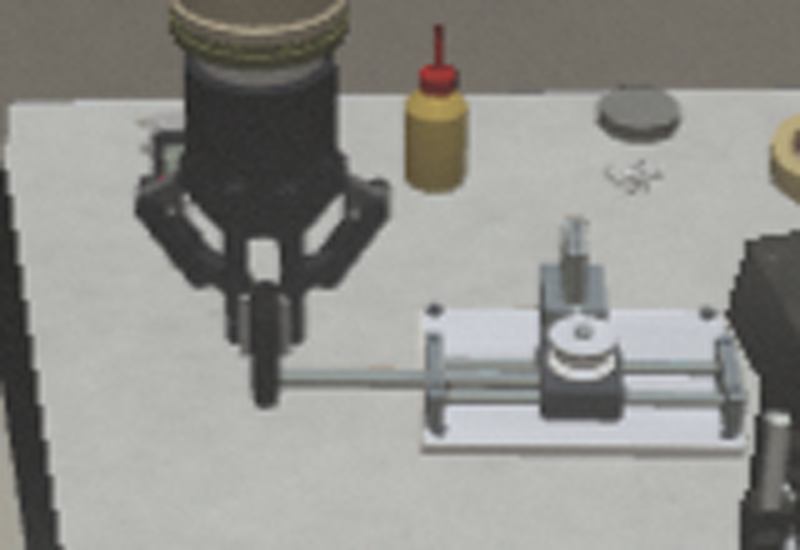

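Pulley and head x agree to about 1 mm in both cameras and the arm is still. Handing in.

Run:
```python
from workcell import hand_in
print(hand_in())
```

```text
the job is handed in; nothing more can be done
None
```

I put the square-headed gauge in the gauge block's slot, let go of it, and pulled the slide out to the gauge's centre line. I handed in at about 14.5 s while still holding the pull; no verdict was reported.

- **Gauge:** I pushed it home with about 18 N. After letting go, the top of its head measured 0.074 m, which is the fully seated height. Its centre was within about 1 mm of the slot centre.
- **Slide:** The arm's position puts it about 46–47 mm out, against 46.3 mm needed. The scene and side cameras suggest the pointer may be about 1–2 mm short of the mark, within the 4 mm allowed. The wrist camera could not see the pointer at the end, so I judged this from the pulley. The arm was still, gripping with 60 N set and reading about 7 N of spring pull.
- **Other objects:** The oil bottle and screw jar looked undisturbed in the last side view. I did not re-measure the round-headed gauge or the trial-mass block at the end; neither was in the last picture I viewed.

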